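# Clamp the rib blank with the swing strap and cam lever

## Robot

A 7-joint arm with a two-finger parallel gripper is mounted at the origin on the work surface. World frame = base frame: x ahead of the robot, y to its left, z up, the work surface at z = 0. Lengths are in m, angles in degrees, forces in N, time in s.
With the tool pointing down it reaches from about 0.425 to 0.875 m from the base axis. Payload 9.9 kg.
Tool frame: the origin (TCP) lies at the very end of the fingers, on their centre line; the grasp point (between the pads) lies 19 mm behind it (env.hold_point_z is the z of the grasp point in the tool frame, in m); z points along the fingers, x is the direction in which the jaws open and shut, and the axes are right-handed (so a half turn about z gives the same grasp; the last joint's range is limited). The gripper opens to 85 mm and grips with 20 to 120 N. Pads are 22 mm wide; open, the fingers measure 114 mm over their backs; the gripper's body (76 mm by 85 mm) begins 54 mm behind the grasp point. The pads swing forward as they close: fully open they stand 13 mm farther back than shut.
Start: joints at [-77.395, 32.985, 1.427, 82.34, -0.859, 64.687, -3.237], TCP at [0.202, 0.644, 0.231] pointing down, gripper open.
Joint ranges: [-157.87, 157.87], [-19.46, 123.44], [-87.15, 90], [11.01, 140.99], [-62.26, 242.26], [9.8, 113.94], [-161.44, 161.44]. Speed limits (degrees/s): [127.2, 127.2, 172.46, 172.46, 180, 180, 180].

## Interface

Orientations are given as [roll, pitch, yaw] about the fixed x, y, z axes, in that order (R = Rz(yaw) Ry(pitch) Rx(roll)).
In Python, from cell import env, get_image, get_calibration gives the robot as it stands. Calls block until the motion is done:
- env.move_pose(position, orientation): joint-space move of the TCP to a pose.
- env.move_linear(position, vel=0.15, ori=None): straight line of the TCP; ori=None keeps the orientation; vel is the mean speed in m/s.
- env.set_joints(angles): joint-space move.
- env.ungrasp() and env.close(): open the fingers fully, or close them until they stop; the grip force is fixed at half the most.
- env.pause(seconds).
- env.inverse_kinematics(position, orientation): joint angles nearest the present ones, or None.
- get_image(name): name is "side" or "top"; returns the picture (480x640x3 uint8, red, green, blue); there is no depth.
- get_calibration(name): a dict with "vfov" (degrees; the focal length in pixels is half the picture's height over the tangent of half this angle, whatever the lens; pixels are square), "cx", "cy" (the principal point, pixels), "k1" (the pictures are not rectified: a ray, as slopes to the right and down, at radius r is drawn at 1 + k1 r^2 times it, then the intrinsics apply), "rvec" (rotation vector, rad) and "tvec" (3), from world to camera coordinates, as OpenCV has them. Camera axes: x right, y down, z forward; pixel columns grow to the right and rows downward; lengths in m; the calibration is good to about 2 mm. A picture is of the moment at which its call begins. get_calibration takes no time and is no camera call.
A pose or a line that the arm cannot do raises env.PlanningError and nothing moves.
- env.close_job(): hands the job in, once; it reports no verdict.
Readings, each from a call of its own:
- env.current_time_s(): time.
- env.current_joint_pos(): joint angles.
- env.current_qd(): joint speeds.
- env.current_effort(): joint torques, N m.
- env.current_tool_pos(): TCP position.
- env.current_tcp_rot(): TCP orientation.
- env.current_force(): force on the tool from outside, world axes, zero at the start.
- env.current_ft_torque(): the same for the moment, N m.
- env.current_finger_gap(): opening from 0.0 (shut) to 1.0 (fully open).
Only numpy, scipy, OpenCV 4.12 (cv2) and the standard library are available. Lean on these libraries where they do the work, as an engineer would, in place of code of your own. Each camera call takes 0.05 s, during which the arm holds its last target.

## Task

Clamp the aluminium rib blank in its fixture. With the back of a finger, swing the steel clamp strap over the blank until it stops against the upright post, beneath the cam; only then push the cam lever down as far as it goes. Push only, do not grasp or lift anything; do not shift the blank, leave everything else on the bench where it stands, and finish clear of it all.

Things in the scene. Friction and masses are not known exactly. Their poses are not given: they have to be found in the camera images.
- fixture: Clamping fixture, fixed: grey plate 160 (x) x 270 (y) x 15 mm, plywood nest on it (top 35 mm above the bench). Origin under the plate's centre. Its x axis points roughly away from the robot, its y to the robot's left (yaw up to 0.3 rad either way). At x 0, y -105 mm stands the strap's pivot post: 18 mm radius to 75 mm high, a nut of 13 mm radius above it, stud to 93 mm.
- post_top (a point): Centre of the top of the aluminium stop post: 26 (x) x 34 (y) mm, 107 mm high, at x -26, y +75 mm in the fixture, on the robot's side of the strap's home place. It carries the cam's level axle, which runs along the fixture's x, 93 mm above the bench, from the post to x +19 mm.
- strap (a joint): Angle of the clamp strap (rad) about its vertical pivot. 0 = home: along the fixture's +y, over the blank, against the post and under the cam; it goes no further. It grows as the strap swings away from the robot towards the fixture's +x (1.57 = along +x; limit 1.6). Starts at 0.8 to 1.45. Stiff, stays where left; about 2 N at strap_push moves it.
- strap_push (a point): Point in the middle of the strap's section, 100 mm from the pivot, 62.5 mm above the bench. The strap is a straight steel bar 20 mm wide, 25 mm tall (50 to 75 mm above the bench), its end 190 mm from the pivot. A clamp screw goes through it 95 mm from the pivot: foot 44 mm above the bench, nut up to 81 mm, no wider than the strap.
- strap_pivot (a point): Point on the strap's pivot axis, 62.5 mm above the bench.
- lever (a joint): Angle of the dark steel cam lever (rad) about its level axle. 0 = straight up; it grows as the lever tips away from the strap's pivot, towards the fixture's +y, and down; 1.5 = fully down, nearly level (limit). Starts at 0.2 to 0.5. Stiff, stays where it is left; about 3.5 N at lever_end moves it.
- lever_end (a point): Centre of the paddle at the lever's end, 76 mm from the axle. The paddle is 26 mm wide (fixture x), 34 mm long along the lever, 12 mm thick; the lever ends 93 mm from the axle. The stem between is 14 mm wide and 10 mm thick.
- lever_axle (a point): Point on the cam's axle, mid-width of the cam, 93 mm above the bench. The cam is a 32 mm disc, 20 mm wide.
- rib: The loose rib blank: aluminium plate 125 x 80 x 6 mm with three round holes, 200 g, lying on the nest, its top 41 mm above the bench, 9 mm below the strap and 3 mm below the foot of the clamp screw. Origin under its centre.
- jar: Bystander, loose: small closed glass jar with steel cap, 44 mm across, 55 mm tall; origin under its centre
- cup: Bystander, loose: small open steel cup, 52 mm across, 50 mm tall; origin under its centre
- dolly: Bystander, loose: bare steel dolly block 50 x 35 x 45 mm tall; origin under its centre
- case: Bystander, loose: flat grey drill-bit case 50 x 80 x 22 mm tall; origin under its centre
- driver: Bystander, loose: yellow-handled screwdriver lying on the bench; origin under its middle
- tub: Bystander, loose: wipes tub 76 mm across, 150 mm tall; origin under its centre
- spanner: Bystander, loose: steel spanner lying on the bench; origin under its middle
Mind the look-alikes: they are no part of the job. Of the things shaped like the rib, the aluminium one is meant.

How it is judged (in metres and radians):
On the way, in this order (a step that is already met when the one before it is completed fails the run):
1. the strap is swung home under the cam while the lever still stands up (value of joint strap below 0.05 rad and value of joint lever below 0.8 rad), for 0.2 s.
2. the lever is pushed fully down with the strap home (value of joint strap below 0.05 rad and value of joint lever above 1.38 rad), for 0.2 s.
At the end, for the whole second after the job is handed in: Strap within 0.05 rad of home, lever at 1.38 rad or more (fully down is 1.5), both at rest; the rib blank within 10 mm of its start and at rest; every bystander within 25 mm of its start (all of step 2 and distance of rib from where it was at the start of the episode below 0.01 m and velocity of joint strap between -0.05 and 0.05 rad/s and velocity of joint lever between -0.05 and 0.05 rad/s and linear speed of rib below 0.02 m/s and distance of each of jar, cup, dolly, case, driver, tub, spanner from where it was at the start of the episode below 0.025 m); the robot touches nothing.
It fails at once if the lever is pushed down before the strap is home (value of joint lever above 0.9 rad and value of joint strap above 0.12 rad).
It fails at once if the rib blank is lifted, carried or shifted by more than 10 mm (distance of rib from where it was at the start of the episode above 0.01 m).
It fails at once if a bystander is lifted, carried or shifted by more than 25 mm (distance of any of jar, cup, dolly, case, driver, tub, spanner from where it was at the start of the episode above 0.025 m).
It also fails if it takes over 51 s, if anything falls off the work surface, if the arm or the gripper's body presses on something with over 40 N, if the wrist force passes 120 N, or if a joint passes its speed limit or range.

## Working session

There is one attempt and no reset: what is moved stays moved. The work goes in short steps, each a Python script; the robot and the scene stay as the last script left them, time stands still between calls to the robot, and variables do not carry over. Pictures are saved under pics/ and viewed, and the job is handed in when it is done.

```bash
mkdir -p pics; ls; python3 - <<'E'
from cell import env,get_image,get_calibration
import cv2
for n in("top","side"):
    cv2.imwrite(f"pics/{n}0.png",get_image(n)[:,:,::-1]); print(n,get_calibration(n))
print(env.current_time_s(),env.current_tool_pos(),env.current_tcp_rot(),env.hold_point_z)
E
```

```text
pics
top {'vfov': 56.38443363390252, 'cx': 318.8997741760418, 'cy': 240.74831791559654, 'k1': 0.01551962934766889, 'rvec': array([ 2.16985194, -2.12226763,  0.10956888]), 'tvec': array([-0.05302034,  0.50823766,  1.08487722])}
side {'vfov': 43.920824323197266, 'cx': 313.40364937556575, 'cy': 250.00463744152665, 'k1': 0.06366052719375907, 'rvec': array([ 2.36565131, -0.25161717,  0.12661752]), 'tvec': array([-0.50326127,  0.13265643,  1.33071711])}
0.1 [0.20181123 0.64370472 0.23053654] [1.79995348e+02 8.46443533e-02 7.25948631e+01] -0.0187
```

View pics/top0.png

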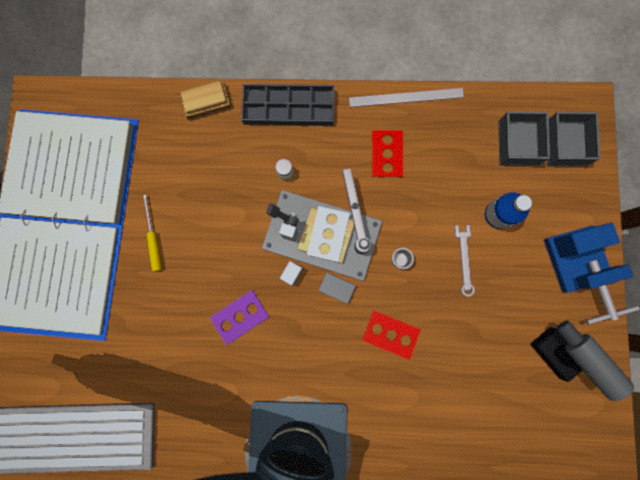

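View pics/side0.png

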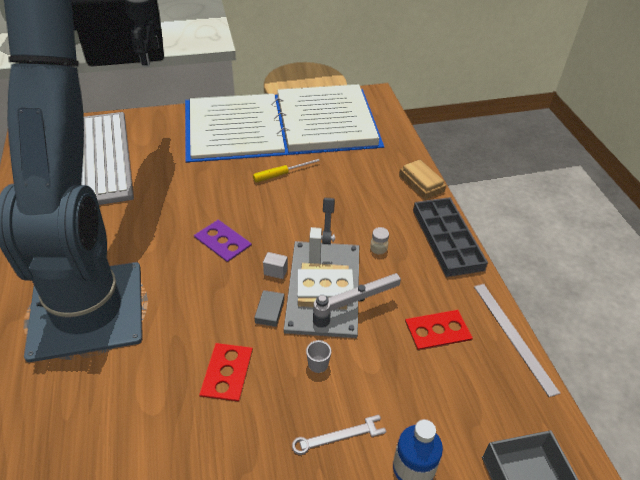

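```bash
cat > h.py <<'E'
import numpy as np,cv2
from cell import env,get_image,get_calibration
C={}
for n in("top","side"):
    c=get_calibration(n); f=240/np.tan(np.radians(c["vfov"])/2)
    R=cv2.Rodrigues(c["rvec"])[0]; C[n]=(f,c["cx"],c["cy"],c["k1"],R,c["tvec"])
def proj(n,P):
    f,cx,cy,k,R,t=C[n]; q=R@np.asarray(P,float)+t; s=q[:2]/q[2]; s=s*(1+k*(s@s)); return np.array([cx,cy])+f*s
def ray(n,uv):
    f,cx,cy,k,R,t=C[n]; d=(np.asarray(uv,float)-[cx,cy])/f; s=d.copy()
    for _ in range(20): s=d/(1+k*(s@s))
    return -R.T@t, R.T@np.array([s[0],s[1],1])
def onz(n,uv,z):
    o,d=ray(n,uv); return o+d*(z-o[2])/d[2]
def tri(a,b):
    o1,d1=ray("top",a);o2,d2=ray("side",b)
    A=np.stack([d1,-d2],1); s=np.linalg.lstsq(A,o2-o1,rcond=None)[0]
    p,q=o1+d1*s[0],o2+d2*s[1]; return (p+q)/2,np.linalg.norm(p-q)
E
python3 - <<'E'
from h import *
print(proj("top",[0,0,0]),proj("top",env.current_tool_pos()),proj("side",env.current_tool_pos()),[ -C[n][4].T@C[n][5] for n in C])
t=cv2.imread("pics/top0.png");s=cv2.imread("pics/side0.png")
cv2.imwrite("pics/topz.png",cv2.resize(t[150:310,220:420],None,fx=4,fy=4,interpolation=cv2.INTER_CUBIC)[:600,:800])
cv2.imwrite("pics/sidez.png",cv2.resize(s[190:340,250:410],None,fx=4,fy=4,interpolation=cv2.INTER_CUBIC))
E
```

```text
[296.94218945 451.22739606] [-32.60113289 374.96548813] [150.34316394  61.60305562] [array([ 0.37060088, -0.06875156,  1.13842148]), array([ 0.29235658, -0.91250904,  1.05996819])]
```

```bash
sleep 1
```

```text
(no output)
```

View pics/topz.png

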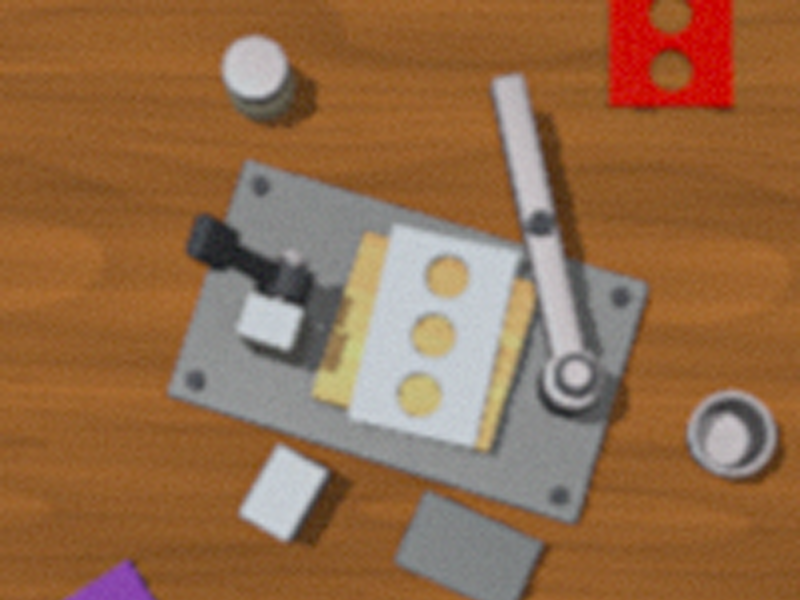

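View pics/sidez.png

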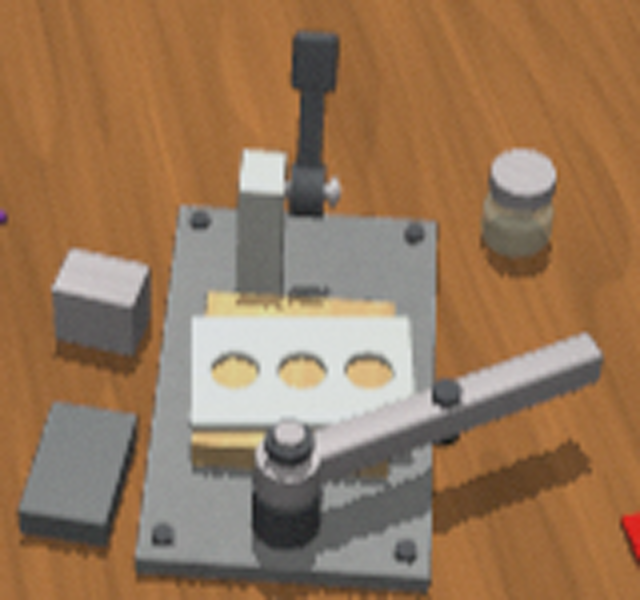

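```bash
cat >> h.py <<'E'
E
python3 - <<'E'
from h import *
T=lambda u,v:(220+u/4-.375,150+v/4-.375); S=lambda u,v:(250+u/4-.375,190+v/4-.375)
c=np.array([onz("top",T(*p),.015) for p in[(246,160),(168,395),(577,523),(649,285)]])[:,:2]
s=np.array([onz("side",S(*p),.015) for p in[(437,220),(180,208),(137,575),(429,587)]])[:,:2] 
for k in(c,s):
    print(k.round(4).tolist(),k.mean(0),[np.linalg.norm(k[i]-k[(i+1)%4]) for i in range(4)])
    y=(k[0]+k[1]-k[2]-k[3]);x=(k[0]+k[3]-k[1]-k[2]);print(np.arctan2(-y[0],y[1]),np.arctan2(x[1],x[0]))
print("strap end top",onz("top",T(508,77),.075),"nut",onz("top",T(576,375),.093),onz("side",S(290,434),.093))
print("screw",onz("top",T(540,222),.081))
print("post",onz("top",T(271,321),.107),onz("side",S(265,172),.107))
print("paddle",tri(T(212,240),S(315,62)))
print("axle end",tri(T(291,258),S(334,191)))
print("jar",onz("top",T(257,68),.055),"dolly",onz("top",T(284,493),.045),"cup",onz("top",T(732,437),.05))
print("case",onz("top",T(470,547),.022))
print("rib",[onz("top",T(*p),.041).round(3) for p in[(391,225),(520,250),(478,446),(350,418)]])
E
```

```text
[[0.6417, 0.0589], [0.4889, 0.1031], [0.414, -0.1559], [0.5654, -0.1998]] [ 0.52749882 -0.0484327 ] [np.float64(0.15911824434879113), np.float64(0.2696466493055481), np.float64(0.15761809347313502), np.float64(0.2696721994714787)]
-0.28402958472419976 -0.2819794878720069
[[0.6436, 0.0603], [0.4907, 0.1021], [0.4139, -0.1644], [0.5652, -0.204]] [ 0.52835502 -0.05149836] [np.float64(0.158501534762921), np.float64(0.2773650267250226), np.float64(0.15635559948359376), np.float64(0.2756891602733401)]
-0.2842925566492701 -0.2613654139118011
strap end top [ 0.68186252 -0.10628033  0.075     ] nut [ 0.49752925 -0.14834758  0.093     ] [ 0.49962357 -0.1481455   0.093     ]
screw [ 0.59099703 -0.12667681  0.081     ]
post [0.52382724 0.03055442 0.107     ] [0.52649095 0.03146058 0.107     ]
paddle (array([0.56077158, 0.05978913, 0.16019166]), np.float64(8.152936449277835e-05))
axle end (array([0.56443062, 0.02107407, 0.09408688]), np.float64(0.0013753255413368817))
jar [0.69078007 0.04942327 0.055     ] dolly [0.42705313 0.02513663 0.045     ] cup [ 0.46684304 -0.24644981  0.05      ]
case [ 0.39741009 -0.0893798   0.022     ]
rib [array([ 0.596, -0.036,  0.041]), array([ 0.581, -0.117,  0.041]), array([ 0.459, -0.093,  0.041]), array([ 0.474, -0.014,  0.041])]
```

```bash
cat >> h.py <<'E'
Y=-0.283; F=np.array([0.5277,-0.049])
U=np.array([np.cos(Y),np.sin(Y)]); V=np.array([-U[1],U[0]])
fx=lambda x,y,z: np.r_[F+x*U+y*V,z]
PIV=F-0.105*V
def sp(th,r,off,z):
    d=np.sin(th)*U+np.cos(th)*V; n=np.cos(th)*U-np.sin(th)*V
    return np.r_[PIV+r*d+off*n,z],[180,0,np.degrees(Y-th)]
E
python3 - <<'E'
from h import *
for a in[(1.06,.115,.05,.25),(1.06,.115,.05,.057),(.5,.115,.0245,.057),(0,.115,.0245,.057)]:
    p,o=sp(*a);print(p.round(3),o[2],np.round(env.inverse_kinematics(p,o),1))
for p in(fx(0,.09,.2),fx(0,.135,.10)):print(p,np.round(env.inverse_kinematics(p,[180,0,-16.2]),1))
env.close(); print(env.current_time_s(),env.current_finger_gap())
p,o=sp(1.06,.115,.055,.25)
env.move_pose(p,o); print(env.current_time_s(),env.current_tool_pos(),env.current_force(),env.current_joint_pos())
p,o=sp(1.06,.115,.055,.057); env.move_linear(p,vel=.12,ori=o)
print(env.current_time_s(),env.current_tool_pos(),env.current_force())
for n in("top","side"): cv2.imwrite(f"pics/{n}1.png",cv2.resize(get_image(n)[120:360,200:480,::-1],None,fx=2.5,fy=2.5))
E
```

```text
[ 0.622 -0.173  0.25 ] -76.94823188606956 [-19.9  42.3  61.8  86.9 -38.1  73.9 -30.6]
[ 0.622 -0.173  0.057] -76.94823188606956 [ -7.5  45.6  32.9  98.4 -32.6  46.  -36.1]
[ 0.597 -0.086  0.057] -44.862595358743455 [-13.4  41.7  28.2 105.  -28.9  40.6 -13.7]
[ 0.554 -0.046  0.057] -16.214705602202297 [-13.8  37.5  21.4 112.  -22.9  34.7   6.5]
[0.55283138 0.03741998 0.2       ] [-29.6  27.5  31.6 104.1 -17.6  53.3  -6.5]
[0.56539707 0.08062998 0.1       ] [-29.3  35.5  26.  107.8 -22.4  41.8  -6.8]
0.8667 -0.0010284585189100093
4.0917 [ 0.62314608 -0.17651818  0.24981954] [ 0.00106313 -0.3147343   0.66638353] [-19.59990739  42.78182981  62.27806289  86.46683479 -38.6522098
  74.35225055 -29.86982355]
5.85 [ 0.62317159 -0.17759193  0.05766183] [0.71066938 0.30187531 0.16937055]
```

```bash
sleep 0.1
```

```text
(no output)
```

View pics/top1.png

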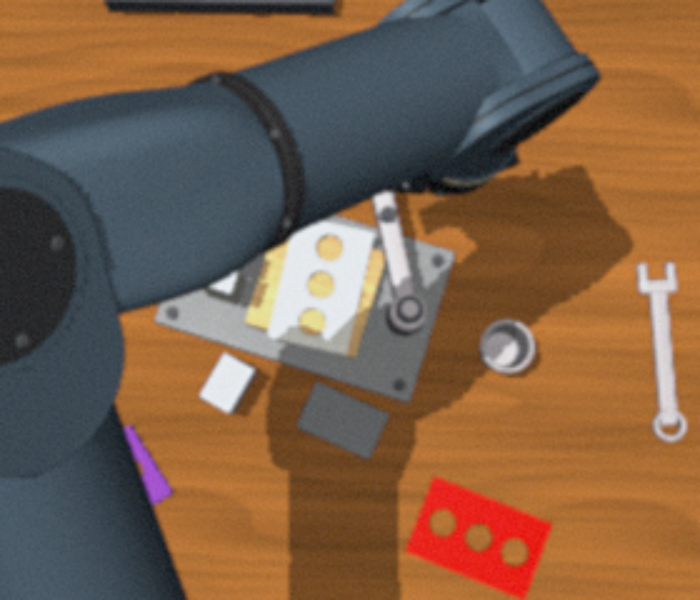

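View pics/side1.png

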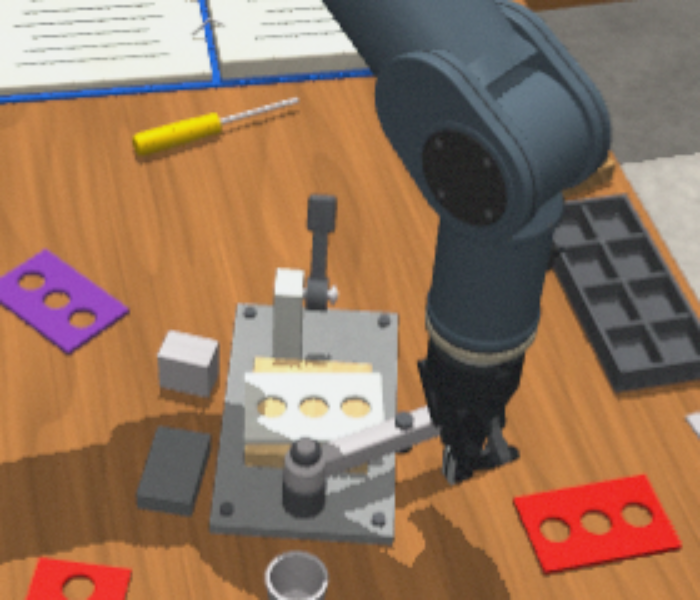

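```bash
python3 - <<'E'
from h import *
f0=env.current_force()
for th,off in[(1.06,.026)]+[(t,.0245) for t in np.linspace(.95,.1,8)]:
    p,o=sp(th,.115,off,.057); env.move_linear(p,vel=.06,ori=o)
    print(round(th,2),env.current_time_s(),(env.current_force()-f0).round(1),(env.current_tool_pos()-p).round(4))
for n in("top","side"): cv2.imwrite(f"pics/{n}2.png",cv2.resize(get_image(n)[120:360,200:480,::-1],None,fx=2.5,fy=2.5))
E
```

```text
1.06 6.5833 [0.2 0.5 0.2] [0.0001 0.0001 0.0001]
0.95 6.975 [-0.7  0.1 -0.7] [ 0.     -0.0002  0.0001]
0.83 7.3667 [-0.2 -0.4  0.2] [ 0.     -0.0002  0.0001]
0.71 7.7583 [-0.4 -0.6  0.3] [-0.     -0.0002  0.    ]
0.59 8.15 [-0.4 -0.4 -0.1] [ 0.     -0.0002  0.0001]
0.46 8.5417 [1.  0.4 0.2] [ 0.     -0.0002  0.    ]
0.34 8.9333 [ 0.  0. -0.] [ 0.0001 -0.0002  0.    ]
0.22 9.325 [ 0.4 -0.   0.3] [ 0.0001 -0.0002  0.0001]
0.1 9.7167 [0.2 0.1 0.8] [ 0.0001 -0.0002  0.0001]
```

```bash
sleep 0.1
```

```text
(no output)
```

View pics/side2.png

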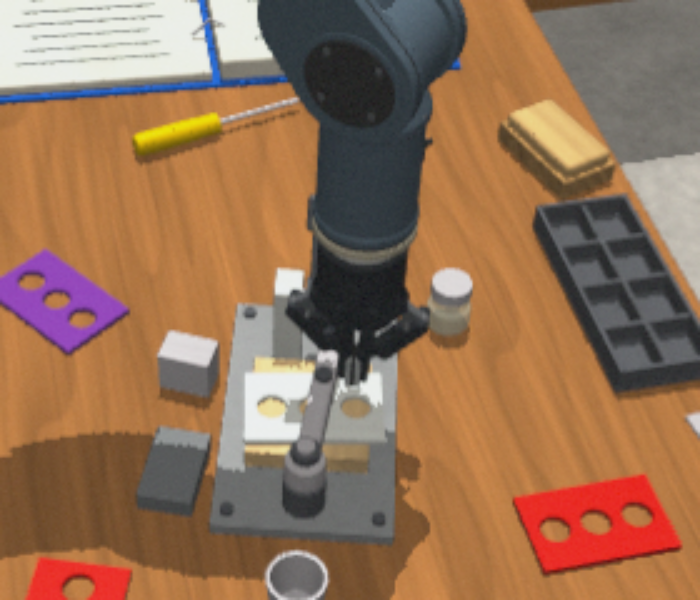

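View pics/top2.png

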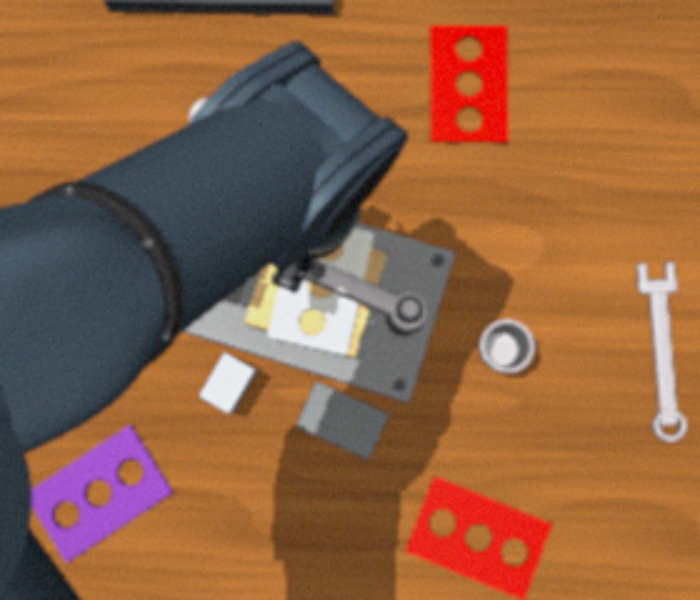

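```bash
python3 - <<'E'
from h import *
n=U
for th,off in[(.05,.0245),(0,.0245)]+[(0,.0245-.001*k) for k in range(1,16)]:
    p,o=sp(th,.115,off,.057); env.move_linear(p,vel=.04,ori=o)
    f=env.current_force(); e=env.current_tool_pos()-p
    print(th,round(off,4),round(env.current_time_s(),2),f.round(1),round(f[:2]@U,1),e.round(4))
    if abs(f[:2]@U)>9: break
for n in("top","side"): cv2.imwrite(f"pics/{n}3.png",cv2.resize(get_image(n)[120:360,200:480,::-1],None,fx=2.5,fy=2.5))
E
```

```text
0.05 0.0245 10.12 [ 0.1 -0.8  0.9] 0.3 [-0. -0. -0.]
0 0.0245 10.42 [0.  0.2 0.5] -0.0 [-0.0001  0.0001  0.    ]
0 0.0235 10.67 [0.6 0.9 0.2] 0.3 [ 0.0002 -0.      0.    ]
0 0.0225 10.92 [ 1.5  1.  -0.7] 1.1 [0.0001 0.     0.    ]
0 0.0215 11.17 [ 5.1  0.4 -3.3] 4.8 [ 0.001  -0.0002  0.0001]
0 0.0205 11.42 [ 7.4 -1.4 -4.8] 7.5 [ 0.0019 -0.0005  0.0002]
0 0.0195 11.67 [10.6 -2.3 -7.2] 10.8 [ 0.0028 -0.0008  0.0004]
```

```bash
sleep 0.1
```

```text
(no output)
```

View pics/side3.png

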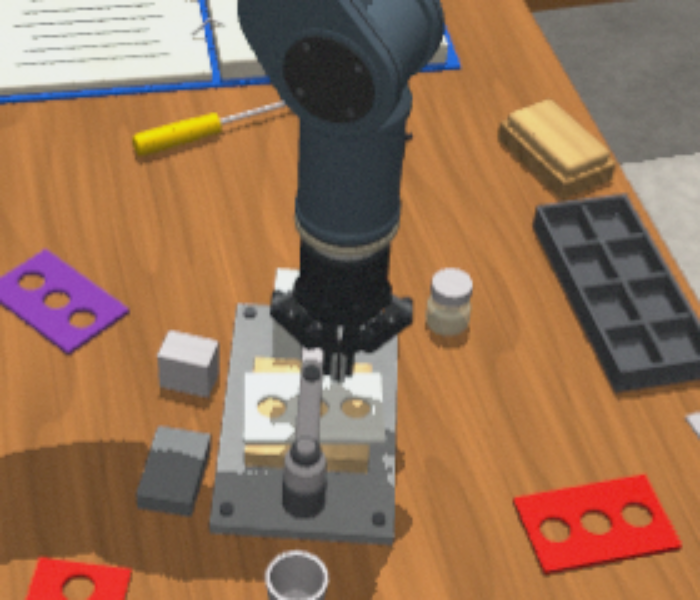

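View pics/top3.png

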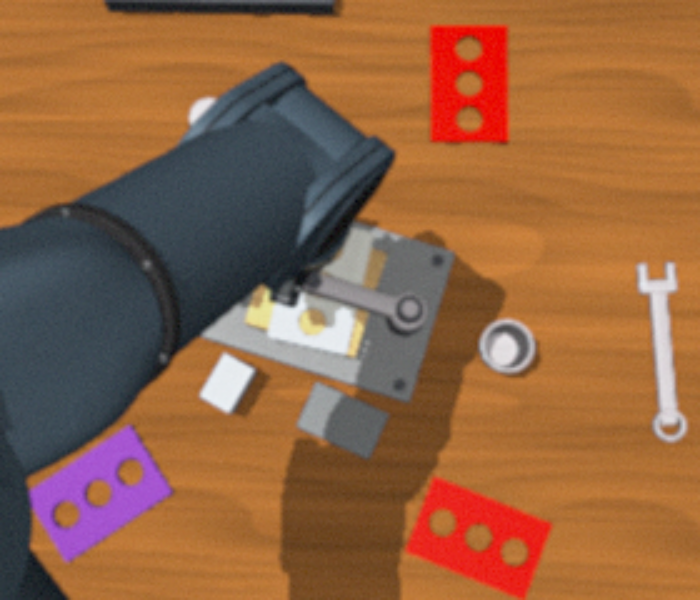

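```bash
python3 - <<'E'
from h import *
for a,z in((.04,.057),(.04,.2)):
    p,o=sp(0,.115,a,z); env.move_linear(p,vel=.15,ori=o)
p=np.array(fx(0,.05,.26)); env.move_linear(p,vel=.15); print(env.current_time_s(),env.current_force(),env.current_tool_pos())
for n in("top","side"): cv2.imwrite(f"pics/{n}4.png",cv2.resize(get_image(n)[120:360,200:480,::-1],None,fx=2.5,fy=2.5))
E
```

```text
13.85 [-0.19706385 -0.800794    0.32290227] [ 0.54150834 -0.00116567  0.25947095]
```

```bash
sleep 0.1
```

```text
(no output)
```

View pics/side4.png

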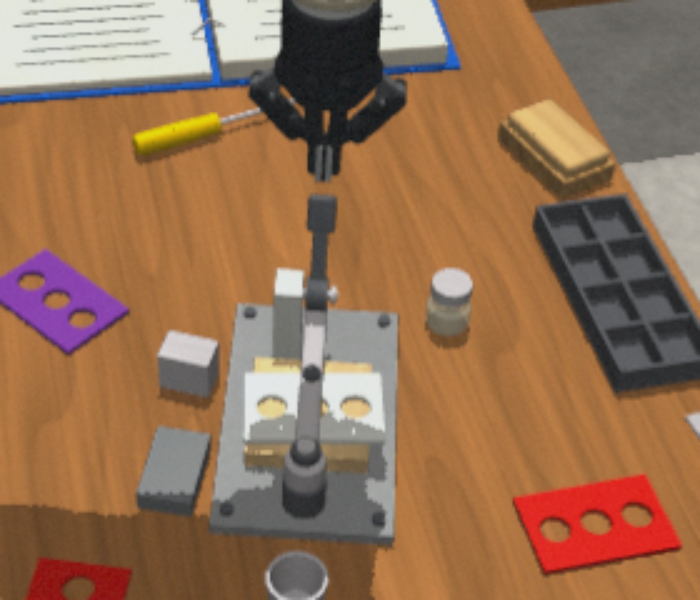

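View pics/top4.png

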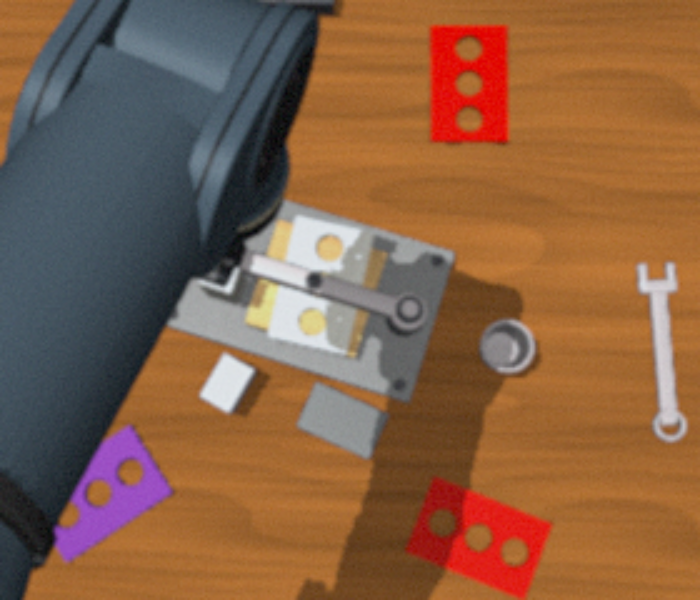

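```bash
python3 - <<'E'
from h import *
q=onz("top",(200+314/2.5,120+279/2.5),.081)[:2]-PIV; print("strap angle ~",np.arctan2(q@U,q@V))
def lp(th,r=.078,g=.006,w=.011):
    return fx(0,.075+r*np.sin(th)-g*np.cos(th)-w,.093+r*np.cos(th)+g*np.sin(th))
p=lp(.45); p0=np.r_[fx(0,.05,0)[:2],p[2]]
o=[180,0,np.degrees(Y)]
env.move_linear(p0,vel=.12,ori=o); f0=env.current_force(); print(env.current_time_s(),p0)
for th in list(np.arange(.45,1.4,.1))+list(np.arange(1.42,1.6,.03)):
    p=lp(th); env.move_linear(p,vel=.05,ori=o); f=env.current_force()-f0
    print(round(th,2),round(env.current_time_s(),2),f.round(1),(env.current_tool_pos()-p).round(4))
    if np.linalg.norm(f)>14: break
for n in("top","side"): cv2.imwrite(f"pics/{n}5.png",cv2.resize(get_image(n)[120:360,200:480,::-1],None,fx=2.5,fy=2.5))
E
```

```text
strap angle ~ 0.004295980205128696
14.8833 [ 0.54166188 -0.0009889   0.16584467]
0.45 15.88 [0.3 0.4 0.2] [-0.0001 -0.0004  0.    ]
0.55 16.19 [ 0.5  0.3 -0.4] [-0.      0.0003 -0.0002]
0.65 16.5 [ 0.2  0.  -0.1] [-0.      0.0005 -0.0003]
0.75 16.81 [ 0.2  1.1 -0.7] [-0.0001  0.0005 -0.0003]
0.85 17.12 [0.2 0.1 0.3] [-0.0001  0.0005 -0.0004]
0.95 17.43 [ 0.3  1.1 -1.1] [-0.0001  0.0004 -0.0004]
1.05 17.73 [ 0.7 -0.2 -0.1] [-0.0002  0.0004 -0.0004]
1.15 18.04 [-0.4 -0.2  0.1] [-0.0001  0.0003 -0.0004]
1.25 18.35 [ 0.4  0.2 -1. ] [-0.0001  0.0002 -0.0004]
1.35 18.66 [0.1 0.2 0.7] [-0.0002  0.0002 -0.0004]
1.42 18.92 [0.3 0.7 0.8] [-0.0001  0.0001 -0.0003]
1.45 19.17 [ 0.8  0.9 -0.4] [-0.0001  0.     -0.0001]
1.48 19.42 [-0.3  0.4  0.4] [-0.0001  0.     -0.0001]
1.51 19.67 [-2.2  0.8  4.8] [ 0.0001 -0.      0.0002]
1.54 19.92 [-8.2  0.3 26.4] [ 0.0002 -0.0003  0.0019]
```

```bash
sleep 0.1
```

```text
(no output)
```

View pics/side5.png

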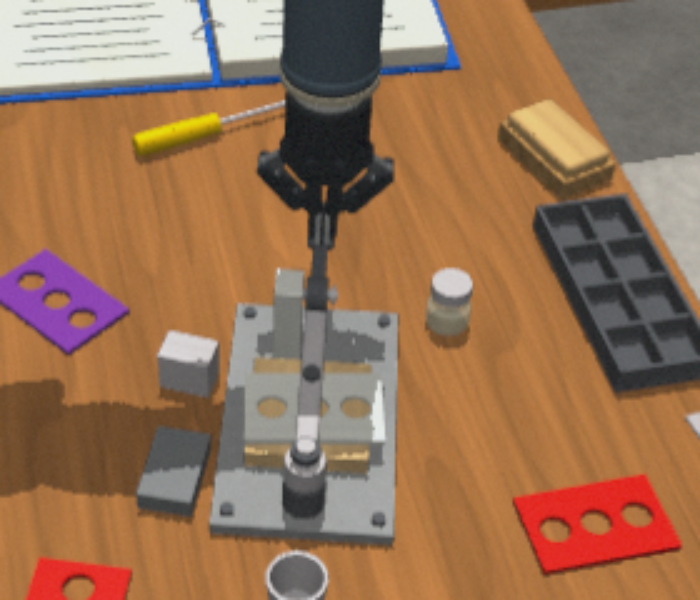

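The lever hit its stop: the force rose sharply at about 1.5 rad. I'll raise the tool clear and check.

```bash
python3 - <<'E'
from h import *
p=env.current_tool_pos(); env.move_linear([p[0],p[1],.27],vel=.15)
print(env.current_time_s())
env.move_pose([.35,.5,.3],[180,0,50]); print(env.current_time_s(),env.current_force())
for n in("top","side"):
    im=get_image(n)[:,:,::-1]; cv2.imwrite(f"pics/{n}6f.png",im); cv2.imwrite(f"pics/{n}6.png",cv2.resize(im[120:360,200:480],None,fx=2.5,fy=2.5))
    a=cv2.imread(f"pics/{n}0.png"); d=cv2.absdiff(a,im); print(n,(d.max(2)>60).sum())
E
```

```text
21.2917
23.0 [-0.13855568 -0.71140449 -0.46513136]
top 3558
side 6841
```

```bash
sleep 0.1
```

```text
(no output)
```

View pics/side6.png

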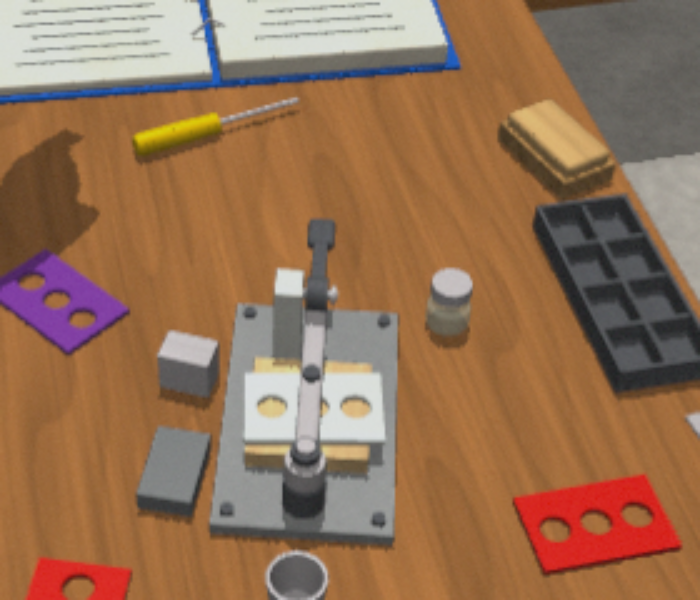

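View pics/top6f.png

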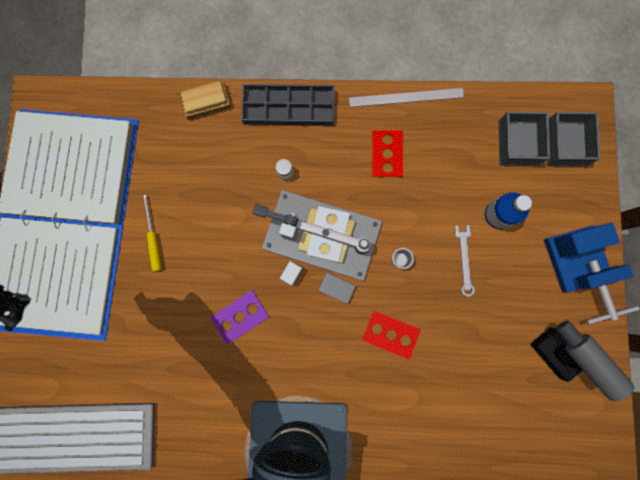

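```bash
python3 - <<'E'
from h import *
p,e=tri((260.5,211),(328.4,213.2)); y=(p[:2]-F)@V-.075; print(p,e,"lever",np.arctan2(y,p[2]-.093))
a=cv2.imread("pics/top0.png");b=cv2.imread("pics/top6f.png")
for nm,(x,y,s) in dict(jar=(284,169,13),cup=(403,259,13),dolly=(291,273,14),case=(337,288,20),driver=(153,233,40),tub=(508,210,25),spanner=(465,260,40),rib=(327,240,22)).items():
    t=a[y-s:y+s,x-s:x+s]; r=cv2.matchTemplate(b[y-s-8:y+s+8,x-s-8:x+s+8],t,cv2.TM_CCOEFF_NORMED); _,m,_,l=cv2.minMaxLoc(r); print(nm,round(m,3),(l[0]-8,l[1]-8))
env.close_job(); print(env.current_time_s())
E
```

```text
[0.5701526  0.09605041 0.10066217] 0.003214023118395096 lever 1.4704947649211995
jar 0.997 (0, 0)
cup 0.996 (0, 0)
dolly 0.998 (0, 0)
case 0.991 (0, 0)
driver 0.991 (0, 0)
tub 0.995 (0, 0)
spanner 0.987 (0, 0)
rib 0.725 (0, 0)
the job is handed in; nothing more can be done
the job is handed in; nothing more can be done
```

I swung the clamp strap home with the back of a closed finger, pushed the cam lever down to its stop, and handed the job in with the arm well clear. The handover came at about 23 s. No verdict is reported, so these are my own last checks:

- **Strap:** it stopped firmly against the post, with about 10 N of push. Measured in the top view after I backed off, it was at about 0.004 rad. I did not measure it again after the lever push, but the last pictures show it still home under the cam.
- **Lever:** it stood up, unmoved, while the strap was swung. At about 1.5 rad the force rose sharply to 26 N vertical, which is the stop. Measuring the paddle across both views gave about 1.47 rad; the two rays missed each other by 3 mm, so that figure is rough.
- **Rib blank:** it showed 0 px of shift in the top view. The image match was weaker (0.73), as the strap now covers part of it, but both views show it in place.
- **Bystanders:** all seven showed 0 px of shift in the top view, where one pixel is about 2.4 mm.

No check failed.

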